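# Refit the washed grease filter in the fume extractor

## Task

Put the washed grease filter back into the countertop fume extractor: tilt it and hook its long tongue under the far ledge of the opening, push it back against the springs, swing the near edge down behind the near ledge and let the springs slide it home, so that it lies flat in the opening, held under both ledges. Feel for the stop and do not force it, and leave the things standing around undisturbed.

Things in the scene. Friction and masses are not known exactly. Their poses are not given: they have to be found in the camera images.
- filter_handle (a point): Centre of the bow handle on the grease filter, a loose steel baffle panel of about 0.4 kg lying flat on the ribbed mat. Axes: x along the panel to its long tongue, y along the handle bar, z out of its upper face. Bar 80 mm (y) x 8 mm (x) x 20 mm high, flat faces, open below; pinch its 8 mm from above. This point is 34 mm above the filter's underside, over the panel's middle.
- filter_tongue (a point): End of the filter's long (rear) tongue: middle of its end edge, 113 mm ahead (+x) of and 32 mm below the handle point, same axes. The tongue is 4 mm thick, 120 mm wide, level with the underside, and sticks out 28 mm from the panel, which is 170 (x) x 150 (y) x 12 mm.
- filter_lip (a point): End of the filter's short (near) lip: middle of its end edge, 95 mm behind (-x) the handle point and 32 mm below it, same axes. The lip is 4 mm thick, 120 mm wide, level with the underside, and sticks out 10 mm. The filter is 208 mm long over tongue and lip.
- seat (a point): On the extractor (fixed white box 300 x 212 x 100 mm): where the seated filter's underside has its middle, 12 mm below the box's top, on two side rails. x to the far ledge, y across, z up; a seated filter has the same axes. The metal carrier in the opening slides stiffly in the box: its rails, ledges, stop and springs are all shifted along x by an unknown -9 to +9 mm (40 N will not move it).
- far_ledge (a point): Middle of the far ledge's lower edge if the carrier's shift is 0: 99 mm ahead (+x) of the seat, 7 mm above it. Ledge 3 mm thick, reaching 23 mm out from a stop wall at +122 mm. Below it a spring bar with its face at +111 mm pushes the tongue forward: 4 N when seated, 8 N at the stop. 20 mm free depth below ledges and between the rails (128 mm apart): the tilted tongue may dip.
- near_ledge (a point): Middle of the near ledge's lower edge if the carrier's shift is 0: 88 mm behind (-x) the seat, 7 mm above it. Ledge 3 mm thick, reaching 7 mm out from a wall at -95 mm. The lip passes it only while the filter is pushed 7 to 9 mm back from its seated place (9 = tongue at the stop). Let go, the springs slide the flat filter forward until its lip meets the wall. Sides: 4 mm clearance each.
- salt_shaker: Upright glass salt shaker, 90 mm tall, 44 mm wide, behind the mat; origin at the centre of its underside, z up. Bystander.
- pepper_mill: Upright wooden pepper mill, 170 mm tall, 58 mm wide, behind the mat; origin at the centre of its underside, z up. Bystander.
- glass_jar: Upright clip-top glass jar, 100 mm tall, 73 x 68 mm, behind the extractor's left side; origin at the centre of its underside, z up. Bystander.
Things that resemble listed ones, but are neither listed nor needed, are in the scene too. Of the things that look like the part that bears filter_handle, the larger one is meant.

How it is judged:
By the outcome, as a careful person would: the job done as asked, in the order asked, and still so for the second after the job is handed in, with the robot touching nothing.
It also fails if it takes over 48 s, if anything falls off the work surface, if the arm or the gripper's body presses on something with over 40 N, if the wrist force passes 120 N, or if a joint passes its speed limit or range.

## Robot

A 6-joint arm with a two-finger parallel gripper is mounted at the origin on a cart in front of the work surface, level with it; the furniture and walls round the work are solid. World frame = base frame: x ahead of the robot, y to its left, z up, the work surface at z = 0. Lengths are in mm, angles in rad, forces in N, time in s.
With the tool pointing down it reaches from about 275 to 1000 mm from the base axis. Payload 8.4 kg.
Tool frame: the origin (TCP) lies on the centre line of the jaws, within the pads' length; the fingertips stand 22 mm ahead of it and the grasp point (between the pads) lies 3 mm ahead of it; z points along the fingers, x is the direction in which the jaws open and shut, and the axes are right-handed (so a half turn about z gives the same grasp; the last joint's range is limited). The gripper opens to 85 mm and grips with 20 to 120 N. Pads are 22 mm wide; open, the fingers measure 114 mm over their backs; the gripper's body (76 mm by 85 mm) begins 54 mm behind the grasp point. The pads swing forward as they close: fully open they stand 13 mm farther back than shut.
Start: joints at [-1.122, 0.353, 1.633, -0, 1.155, -0.002], TCP at [272.303, -562.565, 253.281] pointing down, gripper open.
Joint ranges: [-2.63, 2.63], [-0.92, 2.1], [0.06, 2.66], [-1.3, 4.44], [0, 2.69], [-3.02, 3.02]. Speed limits (rad/s): [2.22, 2.22, 2.79, 3.14, 3.14, 3.14].

## Interface

Orientations are given as [roll, pitch, yaw] about the fixed x, y, z axes, in that order (R = Rz(yaw) Ry(pitch) Rx(roll)).
In Python, from rig import status, viewer, job gives the robot as it stands.
- The arm moves only by the tool send_rows, never from a script. Its argument "plan" is a list of rows, each a list of 3 entries, a list of its own where there are three numbers: the shift along the tool's x, y, z in m, then the turn, a rotation vector about the tool's x, y, z in rad, then the opening, from -1 (shut) to 1 (fully open). In form: [[[x, y, z], [rx, ry, rz], jaw], ...]. A call has exactly 5 rows; each row is the pose to reach, as a shift and turn from the pose measured when the call began, along the tool's axes at that moment; what a row does not reach only later rows make up. A row lasts 1/12 s, in which the tool goes at most 41.7 mm and 7.16 degrees, less where a joint would pass 70% of its speed; a pose out of reach is approached as far as the arm can. A call with a gripper value outside its range is refused whole. The fingers move at their own pace and stop on an object; "squeeze" is the grip in N (left out, the last holds). Time passes only in rows, so rows that repeat a pose let the fingers close, or fill a call up. It gives the time, the measured TCP pose, the force and the opening at its end, in the units of the state.
- status.sense(): the state, without advancing time (a new reading comes with each control period).
- viewer.grab_frame(name): name is "scene" or "top" or "wrist"; returns the picture (384x512x3 uint8, red, green, blue); there is no depth.
- viewer.camera_params(name): a dict with "intrinsics" (3x3 intrinsics, pixels), "dist_coeffs" ([k1, k2, p1, p2, k3] as OpenCV has them; the pictures are not rectified), "xyz" and "orientation" of the camera in the world. Camera axes: x right, y down, z forward; pixel columns grow to the right and rows downward; lengths in mm; the calibration is good to about 2 mm. A picture is of the moment at which its call begins: read the wrist's pose just before it. camera_params takes no time and is no camera call; for the wrist camera it gives the pose at the moment of the call.
- job.sign_off(): hands the job in, once; it reports no verdict.
Trained networks look in the newest picture that a camera, given by its name, has taken for a name from the list of things; names that differ only in an ending like _2 or _b are one class to them, and where a whole thing is asked for, a point or a joint stands for the part that bears it (a point fixed in the world has none). Each returns a list of dicts, best first, with "p" (0 to 1); they miss things now and then, are a little off and sometimes report something else, mostly with a low value. They report only what shows in the picture. A call takes as long as a camera call. They do not tell look-alikes from the thing itself.
- viewer.cut_out(label, camera): "mask" (384x512 bool, what is visible of it) and "extent" ([left, top, width, height] in pixels, round what is visible of it).
The state is a dict: "clock": time; "qpos": joint angles; "qvel": joint speeds; "joint_efforts": joint torques, N m; "eef_pos": TCP position; "tcp_rot": TCP orientation; "contact_force": force on the tool from outside, world axes, zero at the start; "wrist_torque": the same for the moment, N m; "opening": opening from 0.0 (shut) to 1.0 (fully open).
Only numpy, scipy, OpenCV 4.12 (cv2) and the standard library are available. Lean on these libraries where they do the work, as an engineer would, in place of code of your own. Each camera call takes 0.05 s, during which the arm holds its last target.

## Working session

There is one attempt and no reset: what is moved stays moved. The work goes in short steps, Python scripts to look and compute and a tool call to move; the robot and the scene stay as the last step left them, time stands still between calls to the robot, and variables do not carry over. Pictures are saved under pics/ and viewed, and the job is handed in when it is done.

Besides the shell and the picture viewer there is one more tool, called after "Request:" as a command line: name --argument value ..., lists and objects as JSON in quotes. send_rows: Moves the arm, as the interface text tells. Its arguments: {"type":"object","properties":{"plan":{"type":"array"},"squeeze":{"type":"number"}},"required":["plan"]}

```bash
ls; mkdir -p pics; python3 - <<'E'
from rig import status, viewer, job
import cv2, json
s=status.sense(); print(s)
for n in ["scene","top","wrist"]:
    f=viewer.grab_frame(n); cv2.imwrite(f"pics/{n}0.png",f[:,:,::-1]); print(n,viewer.camera_params(n))
E
```

```text
pics
{'clock': 0.0, 'qpos': array([-1.12240556e+00,  3.53628614e-01,  1.63414139e+00, -1.02978431e-05,
        1.15515483e+00, -2.37709733e-03]), 'qvel': array([-1.92519285e-03,  2.90761329e-05, -3.98692071e-04,  1.78459795e-03,
       -7.17577686e-04, -4.83410859e-04]), 'joint_efforts': array([ 1.28154039e-03, -6.05253053e+01, -3.42070985e+01, -3.74075000e-06,
        9.25235421e-03,  3.89479578e-05]), 'eef_pos': array([ 272.10731977, -562.17406358,  252.57073921]), 'tcp_rot': array([ 3.14158640e+00,  1.33219537e-03, -1.12002431e+00]), 'contact_force': array([ 0.11940227, -1.0040752 , -0.37060623]), 'wrist_torque': array([ 0.03218908,  0.01549539, -0.02386073]), 'opening': 1.0024349457472967}
scene {'intrinsics': array([[431.34825597,   0.        , 259.1203686 ],
       [  0.        , 431.34825597, 195.61658765],
       [  0.        ,   0.        ,   1.        ]]), 'dist_coeffs': array([-0.13806392,  0.        ,  0.        ,  0.        ,  0.        ]), 'xyz': array([ 48.07288988, 969.27176271, 571.96037292]), 'orientation': array([-2.00178125, -0.01195336, -2.61345403])}
top {'intrinsics': array([[386.90641834,   0.        , 246.31744944],
       [  0.        , 386.90641834, 189.12905415],
       [  0.        ,   0.        ,   1.        ]]), 'dist_coeffs': array([-0.06668792,  0.        ,  0.        ,  0.        ,  0.        ]), 'xyz': array([ 427.69454224,   55.8937768 , 1044.86423956]), 'orientation': array([-2.97113176,  0.01250563, -1.56223704])}
wrist {'intrinsics': array([[276.96454651,   0.        , 253.87030442],
       [  0.        , 276.96454651, 195.0469239 ],
       [  0.        ,   0.        ,   1.        ]]), 'dist_coeffs': array([-0.03804469,  0.        ,  0.        ,  0.        ,  0.        ]), 'xyz': array([ 337.60352738, -531.65753054,  372.75628889]), 'orientation': array([ 2.85623204e+00,  6.99384750e-04, -1.11946145e+00])}
```

View pics/scene0.png

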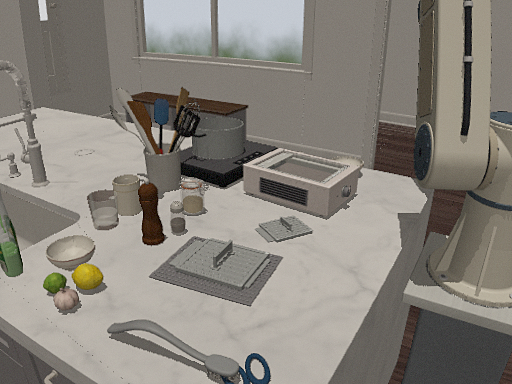

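View pics/top0.png

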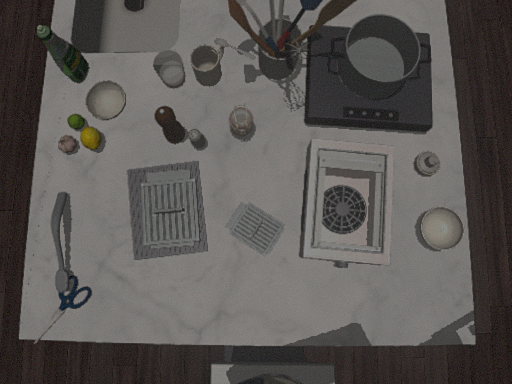

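View pics/wrist0.png

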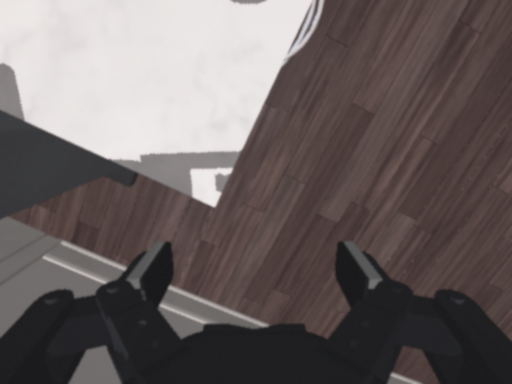

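```bash
cat > h.py <<'E'
import numpy as np, cv2
from scipy.spatial.transform import Rotation as R
from rig import status, viewer
def cam(n):
    c=viewer.camera_params(n); return c
def Rc(c): return R.from_euler('xyz',c['orientation']).as_matrix()
def plane(c,uv,z):
    uv=np.array(uv,float).reshape(-1,1,2)
    p=cv2.undistortPoints(uv,c['intrinsics'],c['dist_coeffs'])[:,0]
    d=np.c_[p,np.ones(len(p))]@Rc(c).T
    o=np.array(c['xyz']); z=np.broadcast_to(z,(len(p),))
    t=(z-o[2])/d[:,2]
    return o+d*t[:,None]
def proj(c,P):
    M=Rc(c).T; t=-M@np.array(c['xyz'])
    return cv2.projectPoints(np.array(P,float).reshape(-1,3),cv2.Rodrigues(M)[0],t,c['intrinsics'],c['dist_coeffs'])[0][:,0]
E
python3 - <<'E'
from h import *
im=cv2.imread('pics/top0.png')
cv2.imwrite('pics/c1.png',cv2.resize(im[150:270,115:295],None,fx=4.4,fy=4.4,interpolation=cv2.INTER_CUBIC))
cv2.imwrite('pics/c2.png',cv2.resize(im[130:275,290:410],None,fx=4.1,fy=4.1,interpolation=cv2.INTER_CUBIC))
im=cv2.imread('pics/scene0.png')
cv2.imwrite('pics/c3.png',cv2.resize(im[135:305,145:365],None,fx=3.5,fy=3.5,interpolation=cv2.INTER_CUBIC))
E
```

```text
(no output)
```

View pics/c1.png

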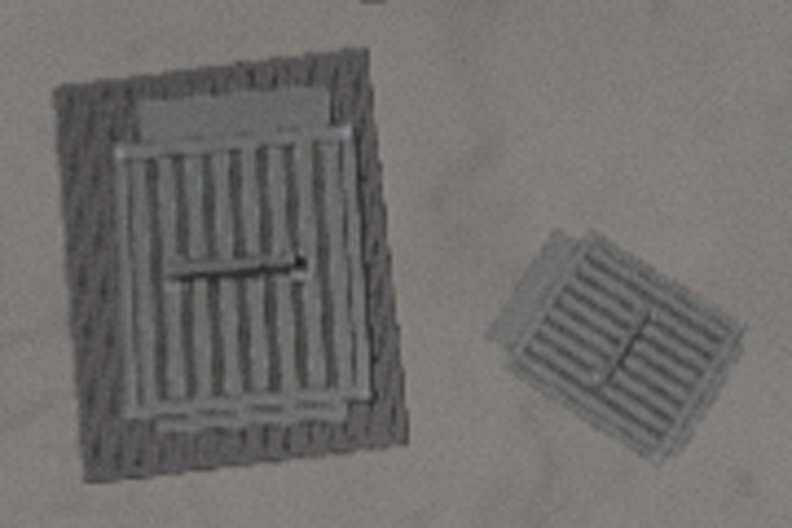

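View pics/c2.png

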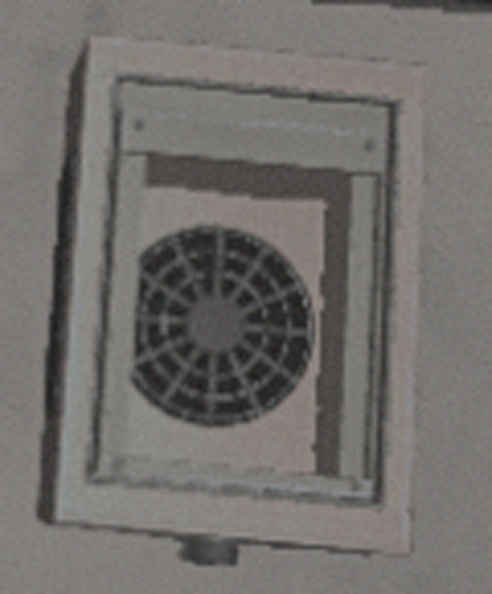

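View pics/c3.png

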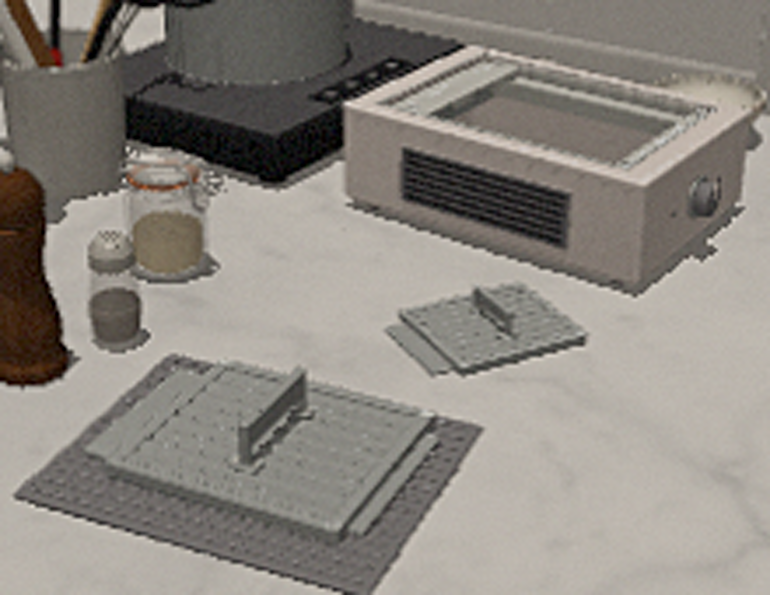

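```bash
cat >> h.py <<'E'
def fit2d(W,M):
    # model M (n,2) -> world W ; returns x,y,yaw,resid
    W=np.array(W)[:,:2];M=np.array(M,float)
    mw,mm=W.mean(0),M.mean(0);A=(M-mm);B=W-mw
    th=np.arctan2((A[:,0]*B[:,1]-A[:,1]*B[:,0]).sum(),(A*B).sum())
    Q=np.array([[np.cos(th),-np.sin(th)],[np.sin(th),np.cos(th)]])
    t=mw-Q@mm; return t,th,W-(M@Q.T+t)
E
python3 - <<'E'
from h import *
np.set_printoptions(precision=1,suppress=True)
c=cam('top')
def cr(p,s,o): return (np.array(p)+0.5)/s-0.5+np.array(o)
px=cr([(118,151),(350,130),(370,398),(128,414)],4.4,(115,150))
W=plane(c,px,15); t,th,r=fit2d(W,[(85,75),(85,-75),(-85,-75),(-85,75)]); print('filter',W[:,:2].tolist(),t,th,r)
px=cr([(138,105),(137,142),(329,95),(330,128)],4.4,(115,150)); print('tongue',plane(c,px,7))
px=cr([(168,273),(304,261)],4.4,(115,150)); print('bar',plane(c,px,37))
px=cr([(90,38),(424,66),(410,552),(54,522)],4.1,(290,130))
W=plane(c,px,100); t,th,r=fit2d(W,[(150,106),(150,-106),(-150,-106),(-150,106)]); print('box',W[:,:2],t,th,r)
# inside features
px=cr([(125,80),(402,102),(375,505),(95,480)],4.1,(290,130)); W=plane(c,px,100)
Q=np.array([[np.cos(th),-np.sin(th)],[np.sin(th),np.cos(th)]])
print('opening in box',(W[:,:2]-t)@Q)
px=cr([(120,150),(375,174),(110,460),(365,490)],4.1,(290,130)); W=plane(c,px,98); print('ledges',(W[:,:2]-t)@Q)
for n in ['top','scene']:
  for l in ['filter_handle','pepper_mill','salt_shaker','glass_jar','seat']:
    try:
      for d in viewer.cut_out(l,n)[:3]: print(n,l,d['p'],d['extent'])
    except Exception as e: print(n,l,e)
E
```

```text
filter [[617.427397365196, 356.8109368025419], [631.4834223773734, 212.47326578380765], [467.0354585726038, 195.34599021779078], [455.71944576421106, 342.1694247901391]] [542.9 276.7] 0.09261600788316444 [[-3.2 -2.4]
 [-3.   2.6]
 [ 1.8  1.2]
 [ 4.4 -1.3]]
tongue [[648.3 348.1   7. ]
 [624.7 347.4   7. ]
 [655.3 227.6   7. ]
 [634.3 226.3   7. ]]
bar [[539.2 316.   37. ]
 [547.2 234.3  37. ]]
box [[ 720.6  -95.4]
 [ 704.6 -302.9]
 [ 408.4 -278.6]
 [ 425.3  -68.4]] [ 564.7 -186.3] -0.08399297725197119 [[-2.5 -2.1]
 [-0.7  1.6]
 [ 2.   0.8]
 [ 1.2 -0.3]]
opening in box [[ 122.8   80.6]
 [ 124.8  -91.3]
 [-122.4  -83.1]
 [-122.2   83.4]]
ledges [[  78.9   80.7]
 [  78.2  -76.5]
 [-109.6   75. ]
 [-114.   -77.4]]
top filter_handle 0.67 [144.9, 172.0, 56.7, 77.0]
top pepper_mill 0.91 [156.0, 105.7, 28.8, 35.7]
top salt_shaker 0.7 [188.9, 131.1, 16.1, 18.3]
top glass_jar 0.82 [227.7, 107.9, 29.0, 29.4]
top seat 0.71 [299.9, 137.3, 91.1, 132.1]
scene filter_handle 0.77 [253.2, 217.5, 59.9, 25.9]
scene filter_handle 0.59 [167.3, 237.7, 102.1, 52.4]
scene pepper_mill 0.7 [135.1, 177.2, 28.6, 71.4]
scene pepper_mill 0.58 [242.9, 149.7, 115.6, 67.0]
scene salt_shaker 0.66 [170.6, 200.8, 14.6, 33.1]
scene glass_jar 0.91 [184.1, 179.1, 21.2, 36.1]
```

```bash
cat >> h.py <<'E'
def Rt(rpy): return R.from_euler('xyz',rpy)
def tool(yaw,pitch=0):
    # tool x along filter x; filter pitched by pitch (tongue down +)
    return R.from_euler('z',yaw)*R.from_euler('y',pitch)*R.from_euler('x',np.pi)
def delta(pos,rot,s=None):
    s=s or status.sense()
    R0=Rt(s['tcp_rot']); 
    d=R0.inv().apply(np.array(pos)-s['eef_pos'])/1000; rv=(R0.inv()*rot).as_rotvec()
    print('clock %.2f pos'%s['clock'],s['eef_pos'].round(1),'rpy',s['tcp_rot'].round(3),'F',s['contact_force'].round(1),'open',round(s['opening'],3))
    print('shift',d.round(4).tolist(),'turn',rv.round(4).tolist(), 'deg %.1f'%np.degrees(np.linalg.norm(rv)))
    return d,rv
E
python3 - <<'E'
from h import *
np.set_printoptions(precision=3,suppress=True)
c=cam('wrist');s=status.sense()
R0=Rt(s['tcp_rot']).as_matrix()
print('cam in tool',R0.T@(c['xyz']-s['eef_pos']),'axis in tool',R0.T@Rc(c))
c=cam('top')
print(plane(c,[(166,117),(195,138),(241,122),(300,140)],[150,90,100,100]))
# view pose
delta([545,-290,230],tool(-0.084))
E
```

```text
cam in tool [   0.82   -72.253 -119.995] axis in tool [[ 1.     0.     0.   ]
 [-0.001  0.96   0.281]
 [-0.    -0.281  0.96 ]]
[[759.308 266.306 150.   ]
 [724.618 202.45   90.   ]
 [764.546  84.21  100.   ]
 [717.49  -65.918 100.   ]]
clock 0.65 pos [ 272.3 -562.6  253.3] rpy [ 3.142 -0.    -1.12 ] F [ 0.  -0.1 -1.5] open 1.003
shift [-0.1266, -0.3642, 0.0233] turn [0.0001, -0.0001, -1.036] deg 59.4
```

```bash
python3 - <<'E'
from h import *
delta([545,-220,235],tool(-0.084))
E
```

```text
clock 0.65 pos [ 272.3 -562.6  253.3] rpy [ 3.142 -0.    -1.12 ] F [ 0.  -0.1 -1.5] open 1.003
shift [-0.1896, -0.3947, 0.0183] turn [0.0001, -0.0001, -1.036] deg 59.4
```

Request:
send_rows --plan '[[[-0.018,-0.038,0.0],[0,0,-0.1],1],[[-0.036,-0.076,0.0],[0,0,-0.21],1],[[-0.054,-0.113,0.0],[0,0,-0.32],1],[[-0.072,-0.15,0.0],[0,0,-0.43],1],[[-0.09,-0.187,0.0],[0,0,-0.54],1]]'

```text
clock: 1.07
eef_pos: [402.2, -398.5, 253.5]
tcp_rot: [3.142, -0.0, -0.575]
contact_force: [0.8, -0.3, 0.5]
opening: 1.002
```

```bash
python3 - <<'E'
from h import *
delta([545,-220,235],tool(-0.084))
E
```

```text
clock 1.07 pos [ 402.2 -398.5  253.5] rpy [ 3.142 -0.    -0.575] F [ 0.8 -0.3  0.5] open 1.002
shift [0.0227, -0.2275, 0.0185] turn [0.0001, -0.0004, -0.4911] deg 28.1
```

Request:
send_rows --plan '[[[0.004,-0.04,0.004],[0,0,-0.1],1],[[0.008,-0.08,0.008],[0,0,-0.2],1],[[0.013,-0.12,0.012],[0,0,-0.3],1],[[0.018,-0.16,0.018],[0,0,-0.4],1],[[0.021,-0.2,0.018],[0,0,-0.491],1]]'

```text
clock: 1.48
eef_pos: [529.4, -240.3, 234.7]
tcp_rot: [3.142, 0.0, -0.079]
contact_force: [0.4, -0.2, -0.4]
opening: 0.999
```

```bash
python3 - <<'E'
from h import *
delta([545,-220,235],tool(-0.084))
E
```

```text
clock 1.48 pos [ 529.4 -240.3  234.7] rpy [ 3.142  0.    -0.079] F [ 0.4 -0.2 -0.4] open 0.999
shift [0.0139, -0.0215, -0.0003] turn [0.0, 0.0003, 0.005] deg 0.3
```

Request:
send_rows --plan '[[[0.014,-0.02,0],[0,0,0],1],[[0.014,-0.02,0],[0,0,0],1],[[0.014,-0.02,0],[0,0,0],1],[[0.014,-0.02,0],[0,0,0],1],[[0.014,-0.02,0],[0,0,0],1]]'

```text
clock: 1.9
eef_pos: [544.4, -222.3, 234.7]
tcp_rot: [3.141, 0.001, -0.08]
contact_force: [-0.1, 0.6, -1.0]
opening: 1.0
```

```bash
python3 - <<'E'
from h import *
import pickle
c=cam('wrist'); f=viewer.grab_frame('wrist')
pickle.dump((c,status.sense()),open('w1.pkl','wb'))
cv2.imwrite('pics/w1raw.png',f[:,:,::-1])
cv2.imwrite('pics/w1.png',cv2.resize(f[:,:,::-1],None,fx=1.56,fy=1.56,interpolation=cv2.INTER_CUBIC))
E
```

```text
(no output)
```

View pics/w1.png

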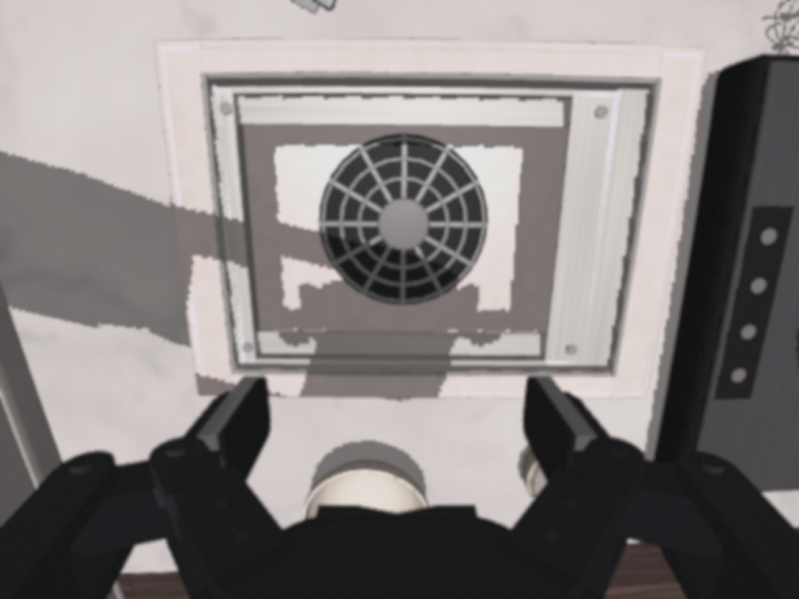

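```bash
python3 - <<'E'
import cv2
im=cv2.imread('pics/w1raw.png')
cv2.imwrite('pics/w1l.png',cv2.resize(im[15:260,95:195],None,fx=2.4*1,fy=2.4,interpolation=cv2.INTER_CUBIC))
cv2.imwrite('pics/w1a.png',cv2.resize(im[20:140,95:275],None,fx=4.4,fy=4.4,interpolation=cv2.INTER_CUBIC))
cv2.imwrite('pics/w1b.png',cv2.resize(im[20:140,280:460],None,fx=4.4,fy=4.4,interpolation=cv2.INTER_CUBIC))
cv2.imwrite('pics/w1c.png',cv2.resize(im[140:260,95:275],None,fx=4.4,fy=4.4,interpolation=cv2.INTER_CUBIC))
cv2.imwrite('pics/w1d.png',cv2.resize(im[140:260,280:460],None,fx=4.4,fy=4.4,interpolation=cv2.INTER_CUBIC))
E
```

```text
(no output)
```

View pics/w1a.png

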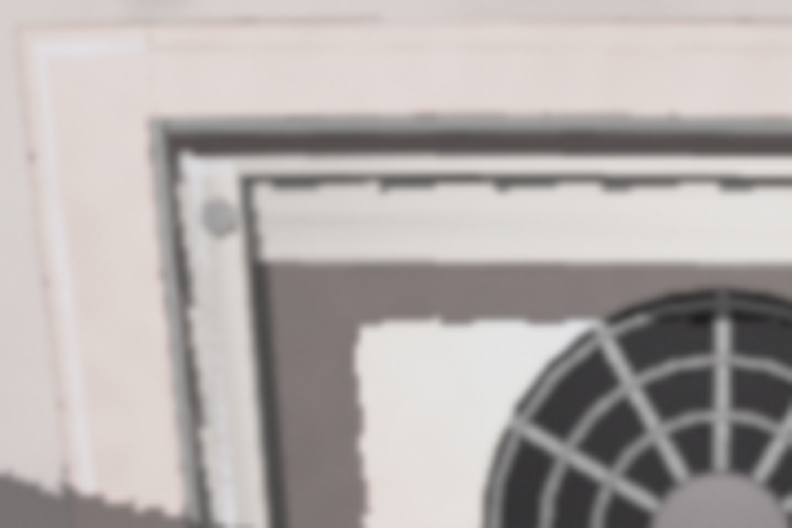

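View pics/w1b.png

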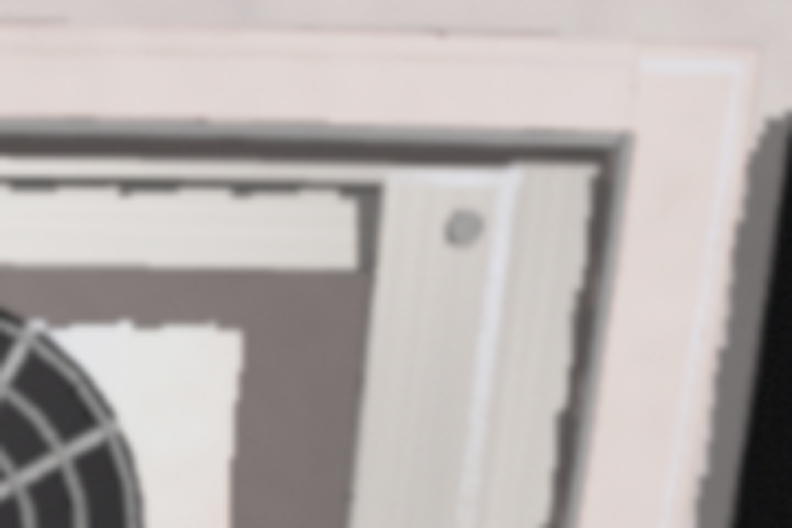

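View pics/w1c.png

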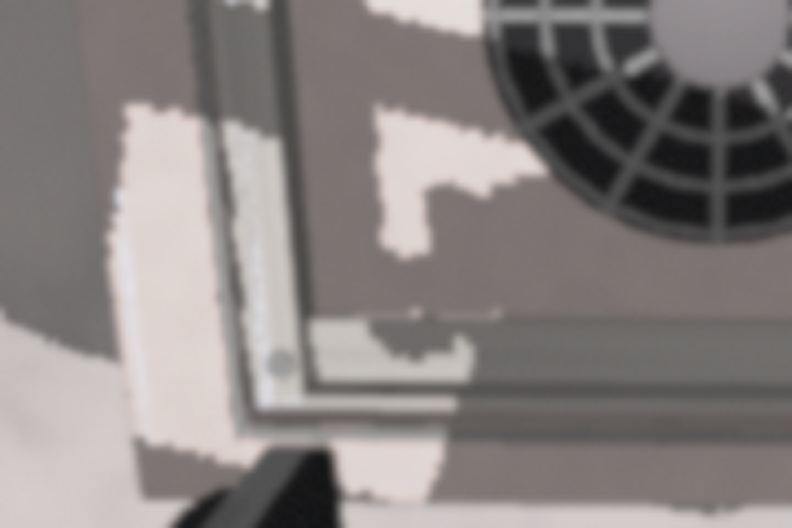

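View pics/w1d.png

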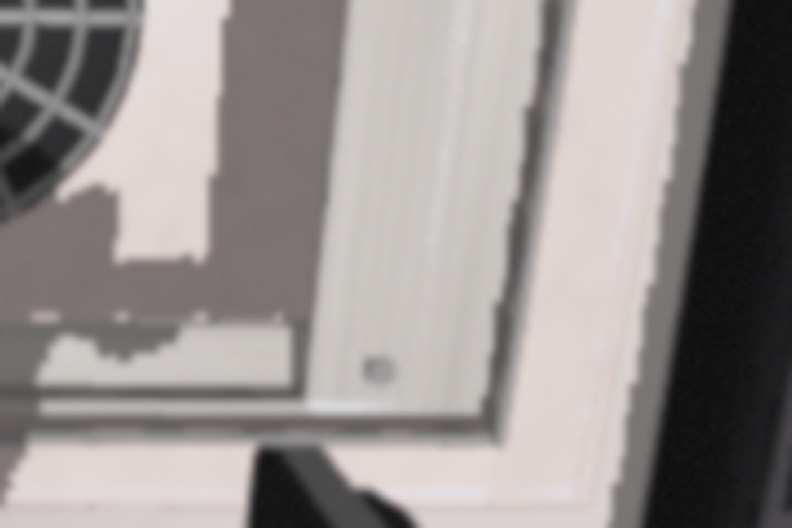

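```bash
python3 - <<'E'
from h import *
import pickle
np.set_printoptions(precision=1,suppress=True)
c,s=pickle.load(open('w1.pkl','rb'))
O={'a':(95,20),'b':(280,20),'c':(95,140),'d':(280,140)}
def P(l,z): return plane(c,[(np.array(p)+.5)/4.4-.5+np.array(O[k]) for k,p in l],z)
W=P([('a',(18,22)),('b',(757,45)),('d',(610,502)),('c',(140,499))],100)
t,th,r=fit2d(W,[(-150,106),(150,106),(150,-106),(-150,-106)]); print('box',t,th,r.tolist())
Q=np.array([[np.cos(th),-np.sin(th)],[np.sin(th),np.cos(th)]])
B=lambda W:(W[:,:2]-t)@Q
op=P([('a',(152,120)),('b',(632,132)),('d',(500,440)),('c',(240,435))],100); print('opening',B(op))
n=P([('a',(243,178)),('c',(305,388))],98); f=P([('b',(382,182)),('d',(305,402))],98)
print('near',n,B(n)); print('far',f,B(f))
ra=P([('a',(258,262)),('b',(358,268)),('c',(310,318)),('d',(290,320))],88); print('rails',B(ra),ra)
# carrier yaw estimates
for p,q in [(n[1],n[0]),(f[1],f[0])]:
    d=q-p; print('yaw',np.arctan2(-d[0],d[1]), np.hypot(*d[:2]))
for i,j in [(0,1),(2,3)]:
    d=ra[j]-ra[i]; print('yaw rail',np.arctan2(d[1],d[0]))
E
```

```text
box [ 567.5 -186. ] -0.08246764472289297 [[1.4907471294006882, -0.4941579466746333], [-3.3282933294358372, -2.1343693493758167], [2.139354697708086, 1.0876398009559693], [-0.30180849767293694, 1.5408874950943527]]
opening [[-124.5   88.1]
 [ 124.5   87.5]
 [ 123.   -88.5]
 [-124.8  -87.8]]
near [[ 465.8  -99.4   98. ]
 [ 452.1 -253.6   98. ]] [[-108.5   77.9]
 [-109.4  -76.9]]
far [[ 650.8 -114.8   98. ]
 [ 637.7 -271.9   98. ]] [[ 77.1  77.8]
 [ 77.1 -79.8]]
rails [[-110.2   63.6]
 [  77.6   63.1]
 [-110.1  -63.5]
 [  75.2  -63.5]] [[ 462.9 -113.5   88. ]
 [ 650.  -129.5   88. ]
 [ 452.5 -240.2   88. ]
 [ 637.2 -255.4   88. ]]
yaw -0.08849774705621809 154.8126761163397
yaw -0.08281930203606877 157.66061662378746
yaw rail -0.08534475196588194
yaw rail -0.08215495809863474
```

```bash
python3 - <<'E'
from h import *
delta([543,245,160],tool(0.095))
E
```

```text
clock 1.95 pos [ 544.3 -222.4  234.8] rpy [ 3.141  0.    -0.081] F [0.1 1.2 0.8] open 1.001
shift [-0.0389, -0.4658, 0.0747] turn [0.0002, 0.0004, -0.1755] deg 10.1
```

Request:
send_rows --plan '[[[-0.003,-0.04,0.004],[0,0,-0.015],1],[[-0.006,-0.08,0.008],[0,0,-0.03],1],[[-0.009,-0.12,0.012],[0,0,-0.045],1],[[-0.012,-0.16,0.016],[0,0,-0.06],1],[[-0.015,-0.2,0.02],[0,0,-0.075],1]]'

```text
clock: 2.37
eef_pos: [544.9, -21.4, 214.8]
tcp_rot: [3.141, -0.0, -0.007]
contact_force: [1.5, 0.4, 0.8]
opening: 1.0
```

```bash
python3 - <<'E'
from h import *
delta([543,245,160],tool(0.095))
E
```

```text
clock 2.37 pos [544.9 -21.4 214.8] rpy [ 3.141 -0.    -0.007] F [1.5 0.4 0.8] open 1.0
shift [-0.0039, -0.2664, 0.0548] turn [0.0003, -0.0001, -0.1023] deg 5.9
```

Request:
send_rows --plan '[[[-0.001,-0.04,0.008],[0,0,-0.02],1],[[-0.0015,-0.08,0.016],[0,0,-0.04],1],[[-0.002,-0.12,0.024],[0,0,-0.06],1],[[-0.003,-0.16,0.032],[0,0,-0.08],1],[[-0.004,-0.2,0.04],[0,0,-0.102],1]]'

```text
clock: 2.78
eef_pos: [542.4, 179.4, 174.7]
tcp_rot: [3.141, -0.001, 0.094]
contact_force: [0.9, 0.3, -0.1]
opening: 0.998
```

Request:
send_rows --plan '[[[0,-0.035,0.008],[0,0,0],1],[[0,-0.067,0.014],[0,0,0],1],[[0,-0.067,0.014],[0,0,0],1],[[0,-0.067,0.014],[0,0,0],1],[[0,-0.067,0.014],[0,0,0],1]]'

```text
clock: 3.2
eef_pos: [536.2, 245.1, 160.8]
tcp_rot: [3.141, -0.001, 0.093]
contact_force: [-0.4, -0.7, -0.3]
opening: 0.999
```

```bash
python3 - <<'E'
from h import *
import pickle
c=cam('wrist'); f=viewer.grab_frame('wrist')
pickle.dump((c,status.sense()),open('w2.pkl','wb'))
cv2.imwrite('pics/w2raw.png',f[:,:,::-1])
cv2.imwrite('pics/w2.png',cv2.resize(f[:,:,::-1],None,fx=1.56,fy=1.56,interpolation=cv2.INTER_CUBIC))
E
```

```text
(no output)
```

View pics/w2.png

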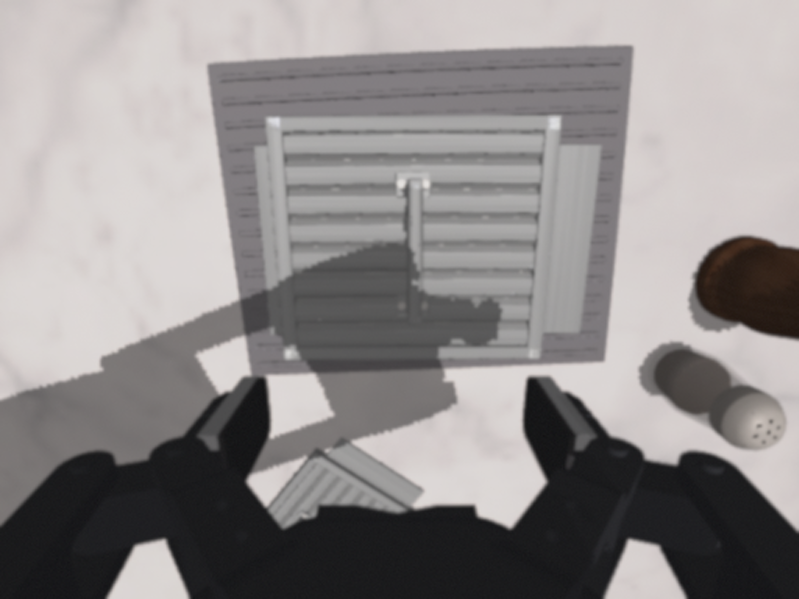

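```bash
python3 - <<'E'
import cv2
im=cv2.imread('pics/w2raw.png')
cv2.imwrite('pics/w2a.png',cv2.resize(im[65:240,155:395],None,fx=3.3,fy=3.3,interpolation=cv2.INTER_CUBIC))
E
```

```text
(no output)
```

View pics/w2a.png

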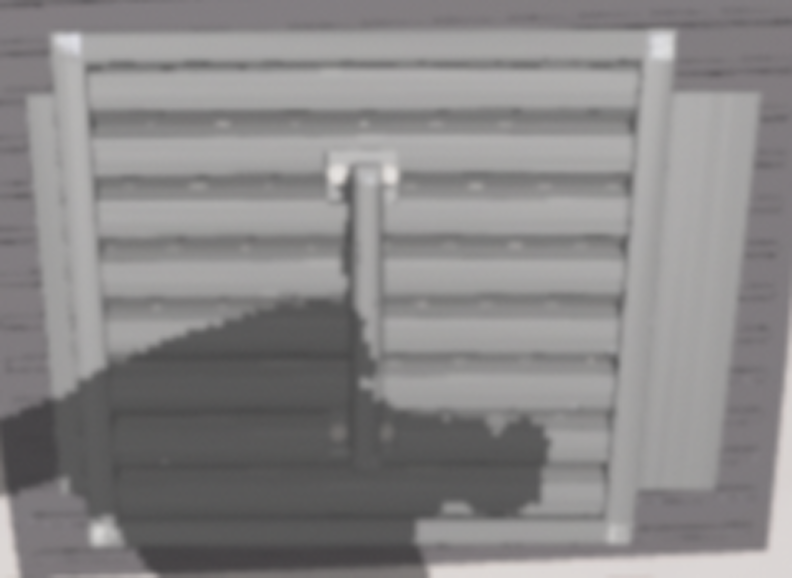

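```bash
python3 - <<'E'
from h import *
import pickle
np.set_printoptions(precision=2,suppress=True)
c,s=pickle.load(open('w2.pkl','rb'))
px=lambda l:[(np.array(p)+.5)/3.3-.5+np.array((155,65)) for p in l]
for m in (0,3,6):
    W=plane(c,px([(52,34),(676,32),(630,544),(92,546)]),12+m)
    t,th,r=fit2d(W,[(-85,75),(85,75),(85,-75),(-85,-75)])
    M=np.array([(-85,75),(85,75),(85,-75),(-85,-75)]); 
    sc=np.linalg.norm(W[:,:2]-W[:,:2].mean(0))/np.linalg.norm(M)
    print(m,t,th,'scale',sc,r.tolist())
    T=plane(c,px([(760,93),(714,488)]),4+m); Q=np.array([[np.cos(th),-np.sin(th)],[np.sin(th),np.cos(th)]])
    print(' tongue',(T[:,:2]-t)@Q)
    for z in (38,44):
        T=plane(c,px([(368,168),(368,465)]),z+m); print(' bar',z,(T[:,:2]-t)@Q)
E
```

```text
0 [544.96 275.68] 0.09798429775839669 scale 1.0114165067593013 [[-0.8191960425066327, 0.8899242747031053], [0.5767613559490883, 1.0817877287088322], [1.118080136377671, -0.9580838853422335], [-0.8756454498201265, -1.0136281180697324]]
 tongue [[114.58  60.82]
 [114.59 -60.12]]
 bar 38 [[  0.07  39.92]
 [  0.71 -40.24]]
 bar 44 [[ -0.2   39.95]
 [  0.43 -38.22]]
3 [544.8  276.13] 0.09798429775839661 scale 1.000126273854574 [[0.21613682555778269, 0.13961901959794432], [-0.29206090788318306, 0.14369580475471366], [0.0794108871006074, -0.2070177786258114], [-0.003486804775263863, -0.07629704572690343]]
 tongue [[113.34  60.15]
 [113.35 -59.48]]
 bar 38 [[  0.05  39.47]
 [  0.69 -39.7 ]]
 bar 44 [[ -0.21  39.51]
 [  0.41 -37.68]]
6 [544.64 276.58] 0.09798429775839675 scale 0.9888360409498467 [[1.251469693622198, -0.6106862355072167], [-1.1608831717154544, -0.7943961191994049], [-0.9592583621764561, 0.5440483280906392], [0.8686718402696556, 0.8610340266160392]]
 tongue [[112.1   59.47]
 [112.11 -58.84]]
 bar 38 [[  0.04  39.03]
 [  0.67 -39.15]]
 bar 44 [[ -0.22  39.07]
 [  0.39 -37.13]]
```

```bash
python3 - <<'E'
from h import *
delta([544.8,276.1,42],tool(0.098))
E
```

```text
clock 3.25 pos [536.4 244.7 160.9] rpy [ 3.141e+00 -1.000e-03  9.300e-02] F [ 0.1 -0.4 -0.5] open 1.0
shift [0.0112, -0.0306, 0.1189] turn [0.0006, -0.0008, -0.0055] deg 0.3
```

Request:
send_rows --plan '[[[0.0112,-0.0306,0.02],[0,0,-0.005],1],[[0.0112,-0.0306,0.055],[0,0,-0.005],1],[[0.0112,-0.0306,0.085],[0,0,-0.005],1],[[0.0112,-0.0306,0.105],[0,0,-0.005],1],[[0.0112,-0.0306,0.105],[0,0,-0.005],1]]'

```text
clock: 3.67
eef_pos: [542.8, 273.2, 52.2]
tcp_rot: [3.138, 0.005, 0.095]
contact_force: [-0.1, -0.8, -1.0]
opening: 1.0
```

```bash
python3 - <<'E'
from h import *
delta([544.8,276.1,42],tool(0.098))
E
```

```text
clock 3.67 pos [542.8 273.2  52.2] rpy [3.138 0.005 0.095] F [-0.1 -0.8 -1. ] open 1.0
shift [0.0023, -0.0027, 0.0102] turn [0.0031, 0.0052, -0.0025] deg 0.4
```

Request:
send_rows --plan '[[[0.0023,-0.0027,0.01],[0.003,0.005,-0.0025],1],[[0.0023,-0.0027,0.01],[0.003,0.005,-0.0025],1],[[0.0023,-0.0027,0.01],[0.003,0.005,-0.0025],0.6],[[0.0023,-0.0027,0.01],[0.003,0.005,-0.0025],0.2],[[0.0023,-0.0027,0.01],[0.003,0.005,-0.0025],-0.3]]' --squeeze 40

```text
clock: 4.08
eef_pos: [545.6, 276.3, 43.5]
tcp_rot: [-3.141, -0.002, 0.098]
contact_force: [0.0, -0.7, -0.6]
opening: 0.607
```

```bash
python3 - <<'E'
from h import *
delta([544.8,276.1,42],tool(0.098))
E
```

```text
clock 4.08 pos [545.6 276.3  43.5] rpy [-3.141e+00 -2.000e-03  9.800e-02] F [ 0.  -0.7 -0.6] open 0.607
shift [-0.0008, 0.0002, 0.0015] turn [-0.0006, -0.0017, -0.0002] deg 0.1
```

Request:
send_rows --plan '[[[-0.0008,0,0.0015],[0,-0.0017,0],-0.6],[[-0.0008,0,0.0015],[0,-0.0017,0],-1],[[-0.0008,0,0.0015],[0,-0.0017,0],-1],[[-0.0008,0,0.0015],[0,-0.0017,0],-1],[[-0.0008,0,0.0015],[0,-0.0017,0],-1]]' --squeeze 40

```text
clock: 4.5
eef_pos: [544.8, 276.3, 42.5]
tcp_rot: [-3.141, -0.0, 0.098]
contact_force: [-2.6, 0.3, 5.4]
opening: 0.085
```

Request:
send_rows --plan '[[[0,0,0],[0,0,0],-1],[[0,0,0],[0,0,0],-1],[[0,0,0],[0,0,0],-1],[[0,0,0],[0,0,0],-1],[[0,0,0],[0,0,0],-1]]' --squeeze 110

```text
clock: 4.92
eef_pos: [544.8, 276.4, 42.6]
tcp_rot: [-3.141, -0.0, 0.098]
contact_force: [-0.9, 0.5, 5.6]
opening: 0.072
```

Request:
send_rows --plan '[[[0,0,-0.01],[0,0,0],-1],[[0,0,-0.03],[0,0,0],-1],[[0,0,-0.06],[0,0,0],-1],[[0,0,-0.095],[0,0,0],-1],[[0,0,-0.13],[0,0,0],-1]]'

```text
clock: 5.33
eef_pos: [543.8, 275.8, 173.3]
tcp_rot: [3.141, 0.002, 0.098]
contact_force: [-0.1, -0.4, -3.3]
opening: 0.073
```

```bash
python3 - <<'E'
from h import *
import pickle
c=cam('wrist'); f=viewer.grab_frame('wrist'); print(viewer.camera_params('wrist')['xyz']-c['xyz'])
pickle.dump((c,status.sense()),open('w3.pkl','wb'))
cv2.imwrite('pics/w3raw.png',f[:,:,::-1])
cv2.imwrite('pics/w3.png',cv2.resize(f[:,:,::-1],None,fx=1.56,fy=1.56,interpolation=cv2.INTER_CUBIC))
cv2.imwrite('pics/s3.png',viewer.grab_frame('scene')[:,:,::-1])
th=-0.083;print(delta([544,60,200],tool(0.0)))
E
```

```text
[2.39166817 1.20382704 7.92562658]
clock 5.43 pos [547.7 277.7 178.6] rpy [-3.138 -0.009  0.098] F [ 0.8 -0.6 -3.3] open 0.073
shift [-0.0248, 0.2162, -0.0225] turn [-0.0044, -0.0085, 0.0979] deg 5.6
(array([-0.02476654,  0.21623006, -0.02248744]), array([-0.00444637, -0.00850224,  0.09785014]))
```

View pics/w3.png

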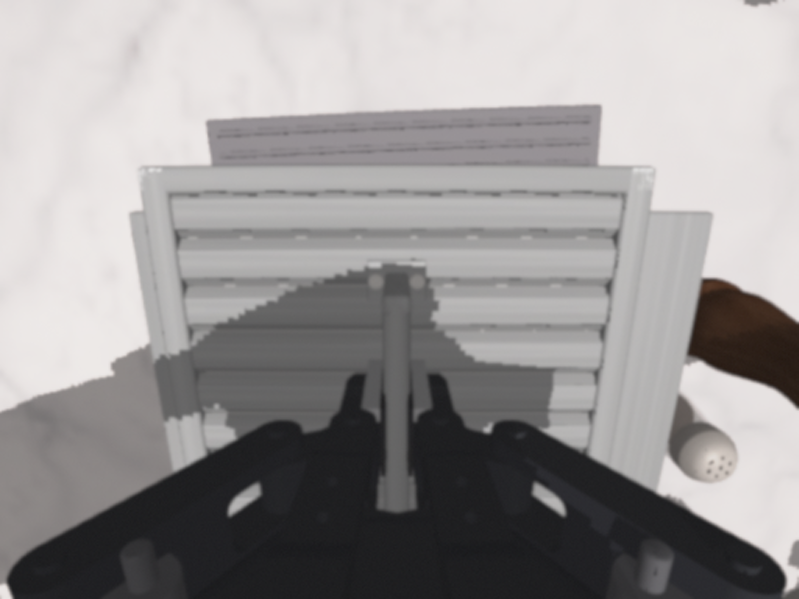

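View pics/s3.png

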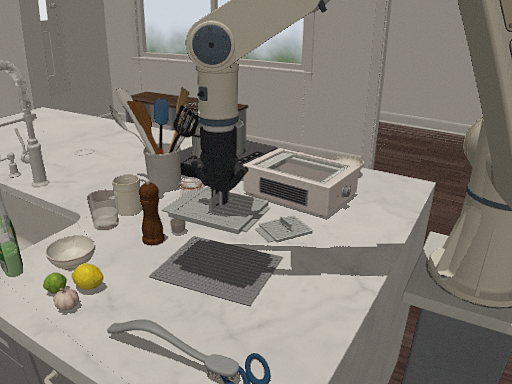

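```bash
cat >> h.py <<'E'
C=np.array([546.1,-184.4,88.0]); YAW=-0.083; T=np.array([0,0.2,39.6])
def ins(tipx,tipz,deg,dy=0):
    th=np.radians(deg)
    Rf=R.from_euler('z',YAW)*R.from_euler('y',th)
    tip=C+R.from_euler('z',YAW).apply([tipx,dy,tipz])
    U=tip-Rf.apply([113,0,0]); tcp=U+Rf.apply(T)
    return tcp, tool(YAW,th)
def info():
    s=status.sense(); Rf=Rt(s['tcp_rot'])*R.from_euler('x',np.pi)
    U=s['eef_pos']-Rf.apply(T); A=R.from_euler('z',-YAW)
    tip=A.apply(U+Rf.apply([113,0,0])-C); lip=A.apply(U+Rf.apply([-95,0,0])-C)
    e=(A*Rf).as_euler('xyz',degrees=True)
    print('t %.2f tip'%s['clock'],tip.round(2),'lip',lip.round(2),'rpy',e.round(2),'Fcar',A.apply(s['contact_force']).round(1),'tq',s['wrist_torque'].round(2),'op',round(s['opening'],3))
E
python3 - <<'E'
from h import *
for a in [(94,60,0),(94,30,10),(94,-3.1,10)]: print(ins(*a)[0].round(1))
p,r=ins(90,40,10); delta([p[0],p[1],200],tool(YAW)); info()
E
```

```text
[ 527.2 -182.6  187.6]
[ 535.7 -183.3  176.6]
[ 535.7 -183.3  143.5]
clock 5.43 pos [547.7 277.7 178.6] rpy [-3.138 -0.009  0.098] F [ 0.8 -0.6 -3.3] open 0.073
shift [-0.0607, 0.4569, -0.0238] turn [-0.0048, -0.0083, 0.1808] deg 10.4
t 5.43 tip [ 74.79 481.01  51.98] lip [-129.81  443.6    50.17] rpy [ 0.23 -0.5  10.36] Fcar [ 0.8 -0.5 -3.3] tq [ 0.06 -0.05 -0.01] op 0.073
```

Request:
send_rows --plan '[[[-0.003,0.025,-0.008],[0,-0.008,0.015],-1],[[-0.008,0.06,-0.015],[0,-0.008,0.03],-1],[[-0.013,0.1,-0.022],[0,-0.008,0.045],-1],[[-0.018,0.14,-0.022],[0,-0.008,0.06],-1],[[-0.023,0.18,-0.022],[0,-0.008,0.075],-1]]'

```text
clock: 5.85
eef_pos: [541.3, 94.6, 199.2]
tcp_rot: [-3.137, 0.0, 0.023]
contact_force: [0.2, 0.6, -2.8]
opening: 0.074
```

```bash
python3 - <<'E'
from h import *
p,r=ins(90,40,10); delta([p[0],p[1],200],tool(YAW)); info()
E
```

```text
clock 5.85 pos [541.3  94.6 199.2] rpy [-3.137  0.     0.023] F [ 0.2  0.6 -2.8] open 0.074
shift [-0.0159, 0.2773, -0.0019] turn [-0.0041, 0.0005, 0.106] deg 6.1
t 5.85 tip [ 84.45 289.59  71.59] lip [-122.39  267.59   71.65] rpy [0.24 0.02 6.07] Fcar [ 0.2  0.6 -2.8] tq [ 0.01 -0.07  0.03] op 0.074
```

Request:
send_rows --plan '[[[-0.003,0.04,-0.002],[0,0,0.022],-1],[[-0.006,0.08,-0.002],[0,0,0.044],-1],[[-0.009,0.12,-0.002],[0,0,0.066],-1],[[-0.012,0.16,-0.002],[0,0,0.088],-1],[[-0.013,0.2,-0.002],[0,0,0.106],-1]]'

```text
clock: 6.27
eef_pos: [531.2, -107.4, 199.4]
tcp_rot: [-3.137, 0.003, -0.084]
contact_force: [0.6, 1.2, -3.2]
opening: 0.074
```

```bash
python3 - <<'E'
from h import *
p,r=ins(92,30,10); delta(p,r); info()
E
```

```text
clock 6.27 pos [ 531.2 -107.4  199.4] rpy [-3.137e+00  3.000e-03 -8.400e-02] F [ 0.6  1.2 -3.2] open 0.074
shift [0.0089, 0.0754, 0.0225] turn [-0.0044, -0.1717, -0.0007] deg 9.8
t 6.27 tip [91.7 75.4 71.5] lip [-116.3    75.62   72.09] rpy [ 0.24  0.16 -0.06] Fcar [ 0.5  1.2 -3.2] tq [-0.01 -0.06 -0.03] op 0.074
```

Request:
send_rows --plan '[[[0.002,0.03,0.005],[0,-0.05,0],-1],[[0.005,0.06,0.01],[-0.002,-0.11,0],-1],[[0.0089,0.0754,0.0225],[-0.0044,-0.1717,-0.0007],-1],[[0.0089,0.0754,0.0225],[-0.0044,-0.1717,-0.0007],-1],[[0.0089,0.0754,0.0225],[-0.0044,-0.1717,-0.0007],-1]]'

```text
clock: 6.68
eef_pos: [533.0, -183.6, 174.5]
tcp_rot: [-3.141, 0.177, -0.085]
contact_force: [-0.2, 0.7, -3.7]
opening: 0.073
```

```bash
python3 - <<'E'
from h import *
import pickle
info(); s=status.sense(); c=cam('wrist'); f=viewer.grab_frame('wrist'); print(viewer.camera_params('wrist')['xyz']-c['xyz'])
pickle.dump((c,s),open('w4.pkl','wb'))
cv2.imwrite('pics/w4raw.png',f[:,:,::-1])
cv2.imwrite('pics/w4.png',cv2.resize(f[:,:,::-1],None,fx=1.56,fy=1.56,interpolation=cv2.INTER_CUBIC))
info(); delta(*ins(94,-3.1,10))
E
```

```text
t 6.68 tip [91.12 -0.57 27.54] lip [-113.61   -0.26   64.27] rpy [ 0.05 10.17 -0.09] Fcar [-0.3  0.7 -3.7] tq [ 0.02 -0.18 -0.01] op 0.073
[-0.22765932  0.81520557  0.81488895]
t 6.73 tip [91.1   0.3  28.44] lip [-113.68    0.41   64.92] rpy [ 0.05 10.1  -0.03] Fcar [ 0.1 -0.  -3.9] tq [-0.03 -0.17  0.01] op 0.073
clock 6.73 pos [ 533.  -182.8  175.2] rpy [-3.141  0.176 -0.084] F [ 0.1 -0.  -3.9] open 0.073
shift [0.0083, 0.0003, 0.0307] turn [-0.001, 0.0017, -0.0006] deg 0.1
```

View pics/w4.png

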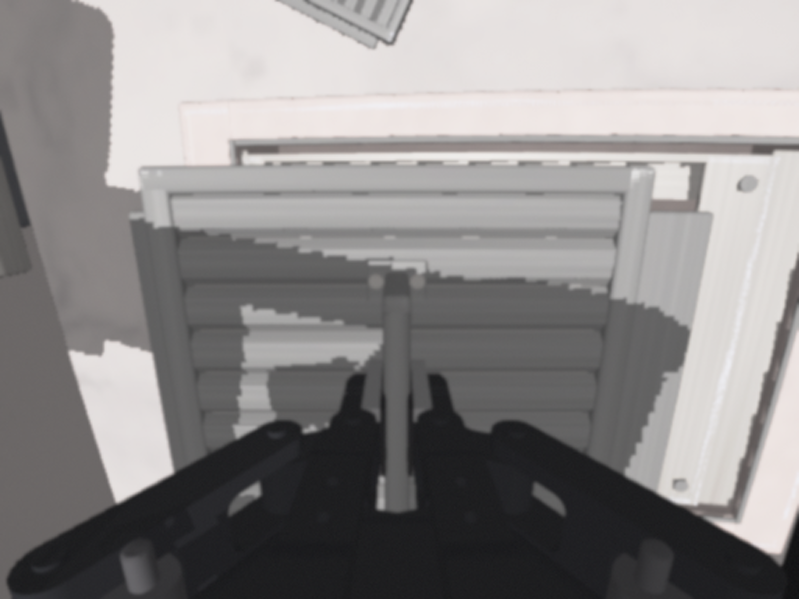

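```bash
python3 - <<'E'
from h import *
import pickle
np.set_printoptions(precision=1,suppress=True)
c,s=pickle.load(open('w4.pkl','rb'))
Rf=Rt(s['tcp_rot'])*R.from_euler('x',np.pi); U=s['eef_pos']-Rf.apply(T)
P=[U+Rf.apply(p) for p in [(113,60,4),(85,75,12),(-85,75,12),(-95,60,4)]]
A=R.from_euler('z',YAW)
P+=[C+A.apply(p) for p in [(99,78,10),(99,79,10)]]
print(proj(c,P)*1.56)
E
```

```text
[[705.5 213.2]
 [648.9 168.4]
 [136.5 168.2]
 [128.6 212.4]
 [706.  161.8]
 [706.4 159.1]]
```

```bash
sed -i 's/^C=np.array(\[546.1,-184.4/C=np.array([544.4,-184.3/' h.py; python3 - <<'E'
from h import *
info(); delta(*ins(94.5,-3.1,10))
E
```

```text
t 6.73 tip [92.8   0.34 28.44] lip [-111.97    0.45   64.92] rpy [ 0.05 10.1  -0.03] Fcar [ 0.1 -0.  -3.9] tq [-0.03 -0.17  0.01] op 0.073
clock 6.73 pos [ 533.  -182.8  175.2] rpy [-3.141  0.176 -0.084] F [ 0.1 -0.  -3.9] open 0.073
shift [0.0071, 0.0004, 0.031] turn [-0.001, 0.0017, -0.0006] deg 0.1
```

Request:
send_rows --plan '[[[0.0014,0.0004,0.006],[0,0.0017,0],-1],[[0.0028,0.0004,0.012],[0,0.0017,0],-1],[[0.0042,0.0004,0.018],[0,0.0017,0],-1],[[0.005,0.0004,0.022],[0,0.0017,0],-1],[[0.005,0.0004,0.022],[0,0.0017,0],-1]]'

```text
clock: 7.15
eef_pos: [533.4, -182.6, 151.8]
tcp_rot: [-3.14, 0.176, -0.083]
contact_force: [-0.3, -0.5, -4.0]
opening: 0.076
```

```bash
python3 - <<'E'
from h import *
info(); delta(*ins(94.5,-3.1,10))
E
```

```text
t 7.15 tip [93.23  0.65  5.05] lip [-111.56    0.63   41.42] rpy [ 0.07 10.07  0.  ] Fcar [-0.2 -0.5 -4. ] tq [-0.03 -0.11 -0.03] op 0.076
clock 7.15 pos [ 533.4 -182.6  151.8] rpy [-3.14   0.176 -0.083] F [-0.3 -0.5 -4. ] open 0.076
shift [0.0026, 0.0006, 0.0079] turn [-0.0013, 0.0012, 0.0001] deg 0.1
```

Request:
send_rows --plan '[[[0.001,0.0006,0.003],[-0.001,0.001,0],-1],[[0.002,0.0006,0.006],[-0.001,0.001,0],-1],[[0.0026,0.0006,0.008],[-0.001,0.001,0],-1],[[0.0026,0.0006,0.008],[-0.001,0.001,0],-1],[[0.0026,0.0006,0.008],[-0.001,0.001,0],-1]]'

```text
clock: 7.57
eef_pos: [534.5, -183.3, 143.4]
tcp_rot: [-3.141, 0.175, -0.083]
contact_force: [0.7, 0.0, -3.9]
opening: 0.07
```

```bash
python3 - <<'E'
from h import *
info(); delta(*ins(105,-3.1,10))
E
```

```text
t 7.57 tip [ 9.443e+01  1.000e-02 -3.280e+00] lip [-110.4     0.     32.92] rpy [ 0.02 10.02  0.  ] Fcar [ 0.7  0.1 -3.9] tq [-0.06 -0.2  -0.  ] op 0.07
clock 7.57 pos [ 534.5 -183.3  143.4] rpy [-3.141  0.175 -0.083] F [ 0.7  0.  -3.9] open 0.07
shift [0.0104, -0.0, -0.002] turn [-0.0003, 0.0004, 0.0] deg 0.0
```

Request:
send_rows --plan '[[[0.002,0,-0.0004],[0,0,0],-1],[[0.0045,0,-0.0009],[0,0,0],-1],[[0.007,0,-0.0014],[0,0,0],-1],[[0.009,0,-0.0017],[0,0,0],-1],[[0.0104,0,-0.002],[0,0,0],-1]]'

```text
clock: 7.98
eef_pos: [545.5, -184.2, 143.6]
tcp_rot: [-3.141, 0.175, -0.083]
contact_force: [-0.2, -0.1, -3.5]
opening: 0.079
```

```bash
python3 - <<'E'
from h import *
info(); f=viewer.grab_frame('wrist'); cv2.imwrite('pics/w5.png',cv2.resize(f[:,:,::-1],None,fx=1.56,fy=1.56,interpolation=cv2.INTER_CUBIC))
delta(*ins(113,-3.1,10))
E
```

```text
t 7.98 tip [ 1.0551e+02 -1.0000e-02 -3.0300e+00] lip [-9.933e+01 -2.000e-02  3.310e+01] rpy [ 0.02 10.    0.  ] Fcar [-0.2 -0.1 -3.5] tq [-0.02 -0.21  0.  ] op 0.079
clock 8.03 pos [ 545.7 -184.2  143.6] rpy [-3.141  0.174 -0.083] F [-0.2 -0.5 -3.1] open 0.073
shift [0.0072, -0.0, -0.0012] turn [-0.0002, -0.0001, 0.0001] deg 0.0
```

View pics/w5.png

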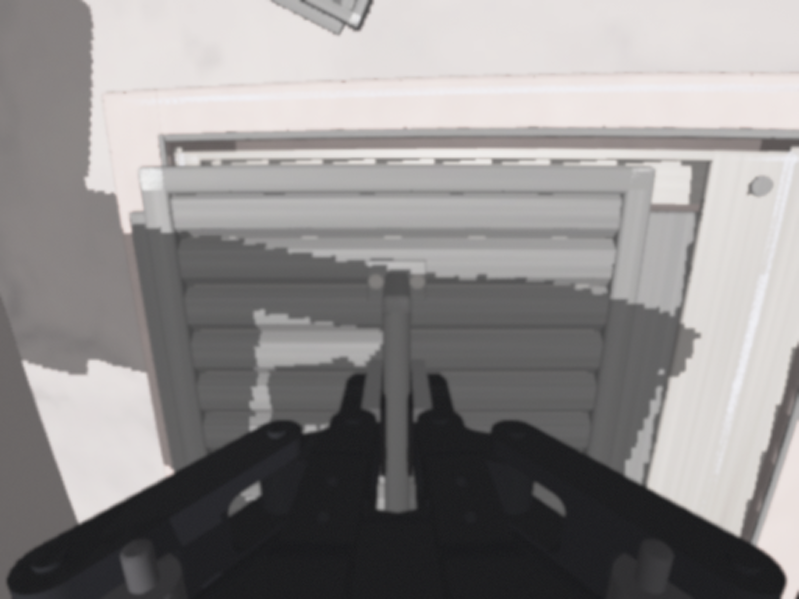

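Request:
send_rows --plan '[[[0.0015,0,-0.0003],[0,0,0],-1],[[0.003,0,-0.0005],[0,0,0],-1],[[0.0045,0,-0.0008],[0,0,0],-1],[[0.006,0,-0.001],[0,0,0],-1],[[0.007,0,-0.0012],[0,0,0],-1]]'

```text
clock: 8.45
eef_pos: [552.2, -184.7, 143.5]
tcp_rot: [-3.141, 0.176, -0.083]
contact_force: [-3.6, 0.7, -1.3]
opening: 0.071
```

```bash
python3 - <<'E'
from h import *
info(); delta(*ins(117,-3.1,10))
E
```

```text
t 8.45 tip [ 1.1213e+02  1.1000e-01 -3.2800e+00] lip [-92.66   0.1   33.14] rpy [ 0.03 10.08  0.  ] Fcar [-3.6  0.4 -1.3] tq [ 0.07  0.4  -0.12] op 0.071
clock 8.45 pos [ 552.2 -184.7  143.5] rpy [-3.141  0.176 -0.083] F [-3.6  0.7 -1.3] open 0.071
shift [0.0047, 0.0001, -0.0009] turn [-0.0005, 0.0015, 0.0] deg 0.1
```

Spring contact felt (-3.6 N). Push on gently.

Request:
send_rows --plan '[[[0.001,0,-0.0002],[0,0.001,0],-1],[[0.002,0,-0.0004],[0,0.001,0],-1],[[0.003,0,-0.0006],[0,0.001,0],-1],[[0.004,0,-0.0008],[0,0.001,0],-1],[[0.005,0,-0.001],[0,0.001,0],-1]]'

```text
clock: 8.87
eef_pos: [556.4, -184.9, 143.4]
tcp_rot: [-3.141, 0.177, -0.083]
contact_force: [-7.1, 1.1, -1.6]
opening: 0.073
```

```bash
python3 - <<'E'
from h import *
info(); delta(*ins(119,-3.1,10))
E
```

```text
t 8.87 tip [116.22   0.22  -3.54] lip [-88.52   0.22  33.14] rpy [ 0.05 10.16 -0.  ] Fcar [-7.2  0.5 -1.6] tq [ 0.08  0.92 -0.05] op 0.073
clock 8.87 pos [ 556.4 -184.9  143.4] rpy [-3.141  0.177 -0.083] F [-7.1  1.1 -1.6] open 0.073
shift [0.0025, 0.0002, -0.0006] turn [-0.0009, 0.0027, -0.0] deg 0.2
```

Request:
send_rows --plan '[[[0.0004,0,-0.0001],[0,0.002,0],-1],[[0.0008,0,-0.0002],[0,0.002,0],-1],[[0.0012,0,-0.0003],[0,0.002,0],-1],[[0.0016,0,-0.0004],[0,0.002,0],-1],[[0.002,0,-0.0004],[0,0.002,0],-1]]'

```text
clock: 9.28
eef_pos: [557.3, -185.0, 143.2]
tcp_rot: [-3.141, 0.178, -0.083]
contact_force: [-6.6, 0.5, -1.1]
opening: 0.073
```

```bash
python3 - <<'E'
from h import *
info(); delta(*ins(119,-3.1,10))
E
```

```text
t 9.28 tip [117.14   0.21  -3.8 ] lip [-87.58   0.24  32.98] rpy [ 6.000e-02  1.018e+01 -1.000e-02] Fcar [-6.6 -0.1 -1.1] tq [ 0.03  0.91 -0.14] op 0.073
clock 9.28 pos [ 557.3 -185.   143.2] rpy [-3.141  0.178 -0.083] F [-6.6  0.5 -1.1] open 0.073
shift [0.0016, 0.0002, -0.0007] turn [-0.0011, 0.0032, -0.0002] deg 0.2
```

Request:
send_rows --plan '[[[0.0008,0,-0.0003],[0,0.003,0],-1],[[0.0014,0,-0.0005],[0,0.003,0],-1],[[0.0018,0,-0.0007],[0,0.003,0],-1],[[0.0022,0,-0.0008],[0,0.003,0],-1],[[0.0026,0,-0.0009],[0,0.003,0],-1]]'

```text
clock: 9.7
eef_pos: [558.5, -185.1, 143.2]
tcp_rot: [-3.14, 0.178, -0.083]
contact_force: [-7.4, 0.4, -1.1]
opening: 0.079
```

```bash
python3 - <<'E'
from h import *
info(); delta(*ins(121,-3.1,10))
E
```

```text
t 9.70 tip [118.3    0.24  -3.8 ] lip [-86.4    0.28  33.09] rpy [ 8.000e-02  1.022e+01 -1.000e-02] Fcar [-7.4 -0.3 -1.1] tq [ 0.07  1.22 -0.18] op 0.079
clock 9.70 pos [ 558.5 -185.1  143.2] rpy [-3.14   0.178 -0.083] F [-7.4  0.4 -1.1] open 0.079
shift [0.0024, 0.0002, -0.0007] turn [-0.0013, 0.0038, -0.0002] deg 0.2
```

Request:
send_rows --plan '[[[0.0012,0,-0.0003],[0,0.004,0],-1],[[0.0018,0,-0.0005],[0,0.004,0],-1],[[0.0022,0,-0.0007],[0,0.004,0],-1],[[0.0026,0,-0.0008],[0,0.004,0],-1],[[0.003,0,-0.0009],[0,0.004,0],-1]]'

```text
clock: 10.12
eef_pos: [559.7, -185.1, 143.1]
tcp_rot: [-3.14, 0.179, -0.083]
contact_force: [-9.3, 0.1, -0.8]
opening: 0.072
```

```bash
python3 - <<'E'
from h import *
info(); delta(*ins(121,-3.1,10))
E
```

```text
t 10.12 tip [119.52   0.29  -3.98] lip [-85.17   0.33  32.97] rpy [ 9.000e-02  1.023e+01 -1.000e-02] Fcar [-9.2 -0.7 -0.8] tq [ 0.07  1.36 -0.13] op 0.072
clock 10.12 pos [ 559.7 -185.1  143.1] rpy [-3.14   0.179 -0.083] F [-9.3  0.1 -0.8] open 0.072
shift [0.0011, 0.0002, -0.0007] turn [-0.0017, 0.004, -0.0002] deg 0.3
```

Request:
send_rows --plan '[[[0.0012,0,-0.0003],[0,0.004,0],-1],[[0.0018,0,-0.0005],[0,0.004,0],-1],[[0.0022,0,-0.0007],[0,0.004,0],-1],[[0.0026,0,-0.0008],[0,0.004,0],-1],[[0.003,0,-0.0009],[0,0.004,0],-1]]'

```text
clock: 10.53
eef_pos: [560.8, -185.2, 142.9]
tcp_rot: [-3.14, 0.179, -0.083]
contact_force: [-8.6, -0.2, -0.5]
opening: 0.074
```

```bash
python3 - <<'E'
from h import *
info(); delta(*ins(122,-3.1,10))
E
```

```text
t 10.53 tip [120.58   0.29  -4.22] lip [-84.09   0.35  32.86] rpy [ 0.11 10.27 -0.02] Fcar [-8.5 -1.  -0.5] tq [-0.01  1.4  -0.13] op 0.074
clock 10.53 pos [ 560.8 -185.2  142.9] rpy [-3.14   0.179 -0.083] F [-8.6 -0.2 -0.5] open 0.074
shift [0.001, 0.0002, -0.0008] turn [-0.002, 0.0047, -0.0003] deg 0.3
```

Request:
send_rows --plan '[[[0.001,0,-0.0005],[0,0.005,0],-1],[[0.0016,0,-0.0009],[0,0.005,0],-1],[[0.002,0,-0.0012],[0,0.005,0],-1],[[0.0024,0,-0.0014],[0,0.005,0],-1],[[0.0028,0,-0.0016],[0,0.005,0],-1]]'

```text
clock: 10.95
eef_pos: [561.4, -185.3, 143.3]
tcp_rot: [-3.139, 0.18, -0.083]
contact_force: [-10.3, 0.3, -2.3]
opening: 0.07
```

```bash
python3 - <<'E'
from h import *
info(); delta(*ins(123,-3.1,10))
E
```

```text
t 10.95 tip [121.07   0.32  -3.91] lip [-83.57   0.38  33.31] rpy [ 0.13 10.31 -0.02] Fcar [-10.3  -0.6  -2.3] tq [ 0.02  1.7  -0.11] op 0.07
clock 10.95 pos [ 561.4 -185.3  143.3] rpy [-3.139  0.18  -0.083] F [-10.3   0.3  -2.3] open 0.07
shift [0.0015, 0.0003, -0.0005] turn [-0.0024, 0.0054, -0.0003] deg 0.3
```

Request:
send_rows --plan '[[[0.0015,0,-0.0003],[0,0.006,0],-1],[[0.0022,0,-0.0006],[0,0.006,0],-1],[[0.0028,0,-0.0008],[0,0.006,0],-1],[[0.0034,0,-0.001],[0,0.006,0],-1],[[0.0038,0,-0.0011],[0,0.006,0],-1]]'

```text
clock: 11.37
eef_pos: [561.6, -185.3, 143.1]
tcp_rot: [-3.139, 0.182, -0.083]
contact_force: [-17.1, 0.9, 3.2]
opening: 0.069
```

```bash
python3 - <<'E'
from h import *
info(); delta(*ins(123,-3.1,10))
E
```

```text
t 11.37 tip [121.17   0.35  -4.38] lip [-83.38   0.42  33.33] rpy [ 0.16 10.45 -0.02] Fcar [-17.1  -0.5   3.2] tq [ 0.01  2.46 -0.15] op 0.069
clock 11.37 pos [ 561.6 -185.3  143.1] rpy [-3.139  0.182 -0.083] F [-17.1   0.9   3.2] open 0.069
shift [0.0013, 0.0003, -0.0007] turn [-0.0029, 0.0078, -0.0004] deg 0.5
```

```bash
cat >> h.py <<'E'
def rows(seq):
    s=status.sense();R0=Rt(s['tcp_rot'])
    for a in seq:
        p,r=ins(*a); d=R0.inv().apply(p-s['eef_pos'])/1000; rv=(R0.inv()*r).as_rotvec(); print([d.round(4).tolist(),rv.round(4).tolist(),-1])
E
python3 - <<'E'
from h import *
rows([(123,1.2-28*np.sin(np.radians(t)),t) for t in (9,7.8,6.6,5.5,4.6)])
E
```

```text
[[0.0006, 0.0003, 0.0014], [-0.0029, 0.0252, -0.0004], -1]
[[-0.0002, 0.0003, 0.0032], [-0.0029, 0.0462, -0.0004], -1]
[[-0.001, 0.0003, 0.005], [-0.0029, 0.0671, -0.0004], -1]
[[-0.0017, 0.0003, 0.0067], [-0.0029, 0.0863, -0.0005], -1]
[[-0.0023, 0.0003, 0.0081], [-0.0029, 0.102, -0.0005], -1]
```

Request:
send_rows --plan '[[[0.0006,0.0003,0.0014],[-0.003,0.025,0],-1],[[-0.0002,0.0003,0.0032],[-0.003,0.046,0],-1],[[-0.001,0.0003,0.005],[-0.003,0.067,0],-1],[[-0.0017,0.0003,0.0067],[-0.003,0.086,0],-1],[[-0.0023,0.0003,0.0081],[-0.003,0.102,0],-1]]'

```text
clock: 11.78
eef_pos: [555.5, -184.8, 134.3]
tcp_rot: [-3.141, 0.084, -0.083]
contact_force: [-6.6, 0.6, -5.9]
opening: 0.078
```

```bash
python3 - <<'E'
from h import *
info()
rows([(123,1.0-28*np.sin(np.radians(t)),t) for t in (4.6,4.6)])
E
```

```text
t 11.78 tip [120.41   0.24  -2.67] lip [-86.85   0.33  14.86] rpy [ 0.03  4.84 -0.02] Fcar [-6.7  0.1 -5.9] tq [ 0.09  1.5  -0.14] op 0.078
[[0.0023, 0.0003, -0.0012], [-0.0006, 0.0041, -0.0004], -1]
[[0.0023, 0.0003, -0.0012], [-0.0006, 0.0041, -0.0004], -1]
```

```bash
python3 - <<'E'
from h import *
rows([(123.7,1.0-28*np.sin(np.radians(t)),t) for t in (4.6,4.4,4.2,4.0,4.0)])
E
```

```text
[[0.003, 0.0003, -0.0012], [-0.0006, 0.0041, -0.0004], -1]
[[0.0029, 0.0003, -0.0009], [-0.0006, 0.0076, -0.0004], -1]
[[0.0027, 0.0003, -0.0006], [-0.0006, 0.0111, -0.0004], -1]
[[0.0026, 0.0003, -0.0003], [-0.0006, 0.0146, -0.0004], -1]
[[0.0026, 0.0003, -0.0003], [-0.0006, 0.0146, -0.0004], -1]
```

Request:
send_rows --plan '[[[0.003,0.0003,-0.0012],[0,0.004,0],-1],[[0.0029,0.0003,-0.0009],[0,0.0076,0],-1],[[0.0027,0.0003,-0.0006],[0,0.011,0],-1],[[0.0026,0.0003,-0.0003],[0,0.0146,0],-1],[[0.0026,0.0003,-0.0003],[0,0.0146,0],-1]]'

```text
clock: 12.2
eef_pos: [555.7, -184.8, 133.1]
tcp_rot: [-3.14, 0.075, -0.083]
contact_force: [-6.6, 1.1, -5.7]
opening: 0.074
```

```bash
python3 - <<'E'
from h import *
info()
rows([(123.5,0.8-28*np.sin(np.radians(t)),t) for t in (3.3,2.6,1.9,1.2,.6)])
E
```

```text
t 12.20 tip [120.98   0.2   -2.84] lip [-86.43   0.3   12.76] rpy [ 0.08  4.3  -0.03] Fcar [-6.6  0.5 -5.7] tq [ 0.14  1.49 -0.16] op 0.074
[[0.0017, 0.0002, -0.0002], [-0.0014, 0.0175, -0.0005], -1]
[[0.0012, 0.0002, 0.0008], [-0.0014, 0.0297, -0.0005], -1]
[[0.0007, 0.0002, 0.0019], [-0.0014, 0.0419, -0.0005], -1]
[[0.0003, 0.0002, 0.0029], [-0.0014, 0.0541, -0.0005], -1]
[[-0.0001, 0.0002, 0.0038], [-0.0014, 0.0646, -0.0005], -1]
```

Request:
send_rows --plan '[[[0.0018,0.0002,-0.0002],[0,0.0175,0],-1],[[0.0015,0.0002,0.0008],[0,0.03,0],-1],[[0.0012,0.0002,0.0019],[0,0.042,0],-1],[[0.0009,0.0002,0.0029],[0,0.054,0],-1],[[0.0006,0.0002,0.0038],[0,0.0646,0],-1]]'

```text
clock: 12.62
eef_pos: [553.2, -184.5, 127.6]
tcp_rot: [-3.139, 0.016, -0.083]
contact_force: [-7.2, 0.3, -7.2]
opening: 0.074
```

```bash
python3 - <<'E'
from h import *
info()
rows([(123.5,0,t) for t in (0.5,0,-.5)])
E
```

```text
t 12.62 tip [121.11   0.34  -1.8 ] lip [-86.86   0.44   1.57] rpy [ 0.13  0.93 -0.03] Fcar [-7.2 -0.3 -7.2] tq [ 0.03  1.74 -0.17] op 0.074
[[0.0021, 0.0003, -0.001], [-0.0023, 0.0075, -0.0005], -1]
[[0.0017, 0.0003, -0.0], [-0.0023, 0.0162, -0.0005], -1]
[[0.0014, 0.0003, 0.001], [-0.0023, 0.0249, -0.0005], -1]
```

Request:
send_rows --plan '[[[0.0023,0.0003,-0.001],[0,0.0075,0],-1],[[0.002,0.0003,-0.0002],[0,0.0162,0],-1],[[0.0018,0.0003,0.0006],[0,0.022,0],-1],[[0.0018,0.0003,0.0008],[0,0.022,0],-1],[[0.0018,0.0003,0.0008],[0,0.022,0],-1]]'

```text
clock: 13.03
eef_pos: [552.5, -184.5, 125.5]
tcp_rot: [-3.138, -0.0, -0.084]
contact_force: [-7.0, -0.0, -6.1]
opening: 0.075
```

```bash
python3 - <<'E'
from h import *
info()
f=viewer.grab_frame('wrist'); cv2.imwrite('pics/w6.png',cv2.resize(f[:,:,::-1],None,fx=1.56,fy=1.56,interpolation=cv2.INTER_CUBIC))
f=viewer.grab_frame('scene')[:,:,::-1]; cv2.imwrite('pics/s6.png',cv2.resize(f[130:230,200:390],None,fx=4.2,fy=4.2,interpolation=cv2.INTER_CUBIC))
info()
rows([(123.5,0,t) for t in (0.5,0,-.5)])
E
```

```text
t 13.03 tip [121.08   0.36  -2.05] lip [-86.92   0.48  -2.15] rpy [ 0.18 -0.03 -0.03] Fcar [-6.9 -0.6 -6.1] tq [ 0.15  1.54 -0.15] op 0.075
t 13.13 tip [121.12   0.37  -2.04] lip [-86.88   0.48  -2.13] rpy [ 0.18 -0.02 -0.03] Fcar [-6.9  0.1 -5.9] tq [ 0.13  1.56 -0.14] op 0.076
[[0.0027, 0.0003, -0.0031], [-0.0032, -0.0091, -0.0005], -1]
[[0.0024, 0.0003, -0.0021], [-0.0032, -0.0004, -0.0005], -1]
[[0.0021, 0.0003, -0.0011], [-0.0032, 0.0083, -0.0005], -1]
```

View pics/w6.png

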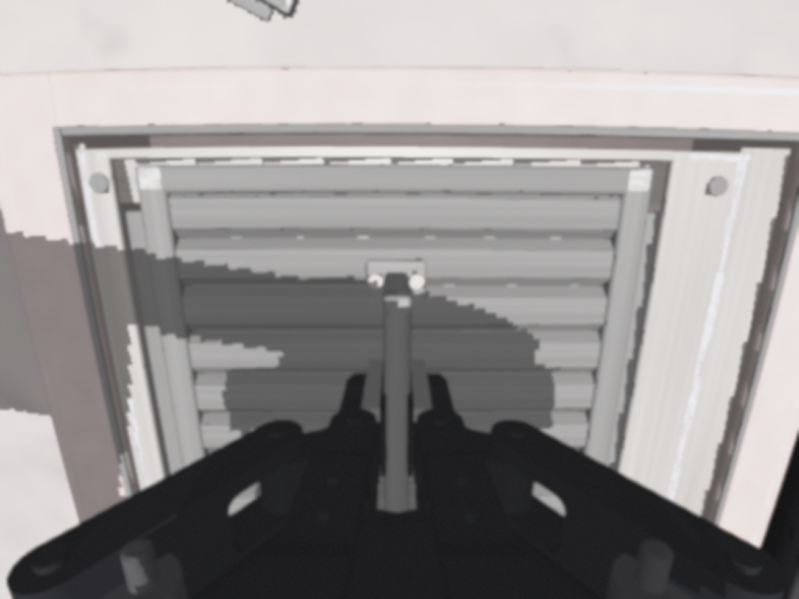

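View pics/s6.png

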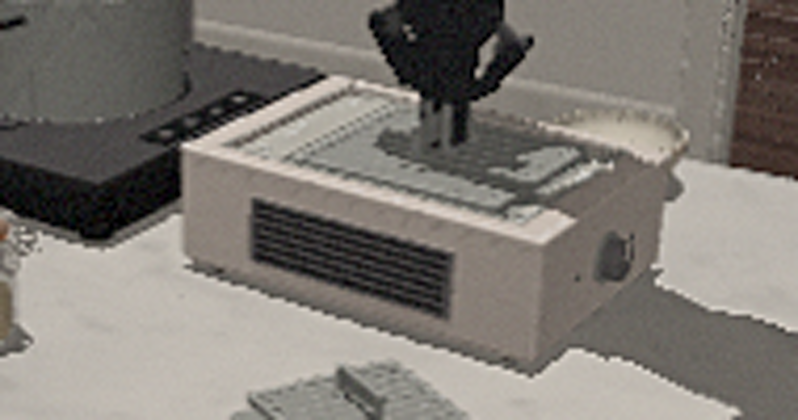

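Request:
send_rows --plan '[[[0.0022,0.0003,0.0003],[-0.003,0,0],-1],[[0.0022,0.0003,0.0006],[-0.003,0,0],-1],[[0.0022,0.0003,0.0009],[-0.003,0,0],-1],[[0.0022,0.0003,0.0012],[-0.003,0,0],-1],[[0.0022,0.0003,0.0012],[-0.003,0,0],-1]]'

```text
clock: 13.55
eef_pos: [552.4, -184.5, 124.1]
tcp_rot: [-3.141, 0.004, -0.084]
contact_force: [-11.1, 2.3, 4.8]
opening: 0.073
```

```bash
python3 - <<'E'
from h import *
info()
E
```

```text
t 13.55 tip [120.82   0.28  -4.04] lip [-87.17   0.41  -3.1 ] rpy [ 0.06  0.26 -0.04] Fcar [-11.2   1.3   4.8] tq [ 0.31  1.76 -0.1 ] op 0.073
```

Request:
send_rows --plan '[[[0.002,0,0],[0,0.003,0],-1],[[0.002,0,-0.0003],[0,0.003,0],-1],[[0.002,0,-0.0003],[0,0.003,0],-0.6],[[0.001,0,-0.0003],[0,0.003,0],0],[[0.0,0,-0.0003],[0,0.003,0],0.3]]' --squeeze 20

```text
clock: 13.97
eef_pos: [553.4, -184.8, 124.8]
tcp_rot: [-3.141, -0.001, -0.084]
contact_force: [0.1, -0.3, 0.8]
opening: 0.471
```

Request:
send_rows --plan '[[[0,0,0],[0,0,0],0.3],[[0,0,0],[0,0,0],0.3],[[0,0,0],[0,0,0],0.3],[[0,0,0],[0,0,0],0.3],[[0,0,0],[0,0,0],0.3]]'

```text
clock: 14.38
eef_pos: [553.6, -184.8, 124.9]
tcp_rot: [-3.141, -0.001, -0.084]
contact_force: [-0.0, -1.4, 0.2]
opening: 0.65
```

```bash
python3 - <<'E'
from h import *
info()
f=viewer.grab_frame('wrist'); cv2.imwrite('pics/w7.png',cv2.resize(f[:,:,::-1],None,fx=1.56,fy=1.56,interpolation=cv2.INTER_CUBIC))
E
```

```text
t 14.38 tip [ 1.2229e+02 -1.0000e-02 -2.5300e+00] lip [-85.71   0.1   -2.78] rpy [ 0.02 -0.07 -0.03] Fcar [ 0.1 -1.4  0.2] tq [ 0.    0.01 -0.01] op 0.65
```

View pics/w7.png

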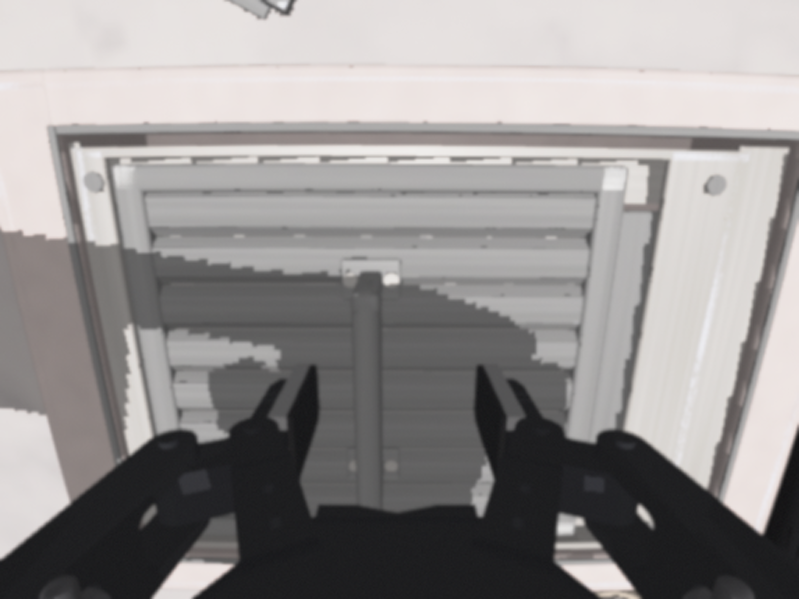

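Request:
send_rows --plan '[[[0,0,-0.005],[0,0,0],0.4],[[0,0,-0.015],[0,0,0],0.5],[[0,0,-0.035],[0,0,0],1],[[0,0,-0.065],[0,0,0],1],[[0,0,-0.1],[0,0,0],1]]'

```text
clock: 14.85
eef_pos: [552.5, -184.5, 225.5]
tcp_rot: [-3.141, 0.001, -0.084]
contact_force: [0.5, -0.3, 0.5]
opening: 0.996
```

Request:
send_rows --plan '[[[0,0.02,-0.01],[0,0,0],1],[[0,0.04,-0.02],[0,0,0],1],[[0,0.04,-0.02],[0,0,0],1],[[0,0.04,-0.02],[0,0,0],1],[[0,0.04,-0.02],[0,0,0],1]]'

```text
clock: 15.27
eef_pos: [548.9, -224.0, 245.5]
tcp_rot: [-3.14, 0.002, -0.084]
contact_force: [-0.0, 0.8, -1.0]
opening: 1.003
```

```bash
python3 - <<'E'
from h import *
import pickle
info(); c=cam('wrist'); s=status.sense()
f=viewer.grab_frame('wrist')[:,:,::-1]; cv2.imwrite('pics/w8raw.png',f); pickle.dump((c,s),open('w8.pkl','wb'))
cv2.imwrite('pics/w8.png',cv2.resize(f[20:270,80:440],None,fx=2.2,fy=2.2,interpolation=cv2.INTER_CUBIC))
cv2.imwrite('pics/s8.png',viewer.grab_frame('scene')[:,:,::-1])
cv2.imwrite('pics/t8.png',viewer.grab_frame('top')[:,:,::-1])
E
```

```text
t 15.27 tip [120.68 -39.45 117.66] lip [-87.32 -39.23 118.01] rpy [ 0.09  0.1  -0.06] Fcar [-0.1  0.8 -1. ] tq [-0.07  0.03 -0.02] op 1.003
```

View pics/w8.png

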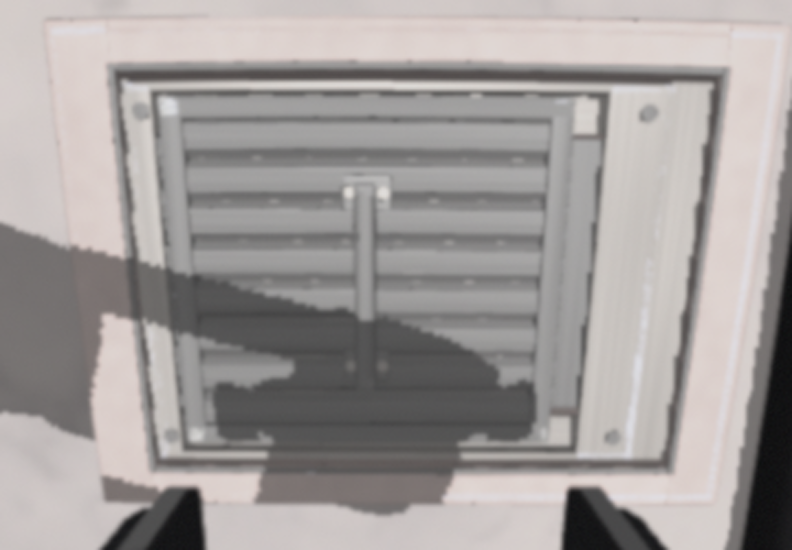

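View pics/s8.png

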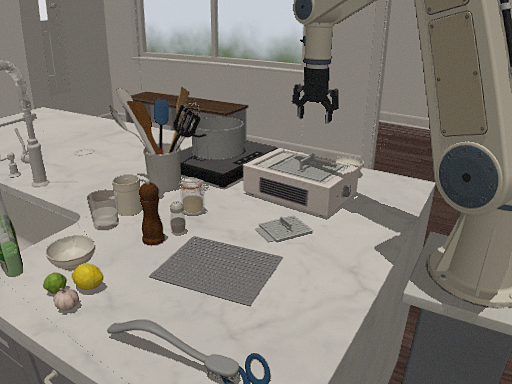

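View pics/t8.png

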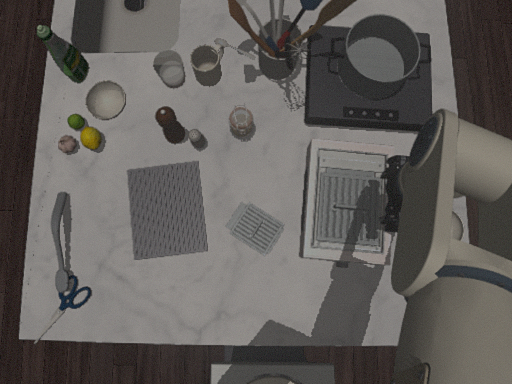

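```bash
python3 - <<'E'
from h import *
import pickle
np.set_printoptions(precision=1,suppress=True)
c,s=pickle.load(open('w8.pkl','rb'))
P=lambda l,z:plane(c,[(np.array(p)+.5)/2.2-.5+np.array((80,20)) for p in l],z)
W=P([(160,96),(573,97),(548,443),(190,443)],100)
M=[(-85,75),(85,75),(85,-75),(-85,-75)]
t,th,r=fit2d(W,M); print(t,th,r,'scale',np.linalg.norm(W[:,:2]-W[:,:2].mean(0))/np.linalg.norm(M))
Q=np.array([[np.cos(th),-np.sin(th)],[np.sin(th),np.cos(th)]])
L=P([(154,94),(184,446),(607,93),(577,446)],98); print('ledges in filter frame',(L[:,:2]-t)@Q)
E
```

```text
[ 546.4 -183.4] -0.08401642600534304 [[ 1.6 -0.1]
 [-1.8 -0.3]
 [-1.   0.4]
 [ 1.2  0. ]] scale 0.9896303079413289
ledges in filter frame [[-86.5  76.1]
 [-87.5 -77.2]
 [ 97.6  76.5]
 [ 98.5 -77. ]]
```

```bash
python3 - <<'E'
from rig import job
print(job.sign_off())
E
```

```text
the job is handed in; nothing more can be done
None
```

The filter is back in the extractor, flat and held under both ledges. I handed the job in at about 15.4 s of the 48 s allowed.

**What I did:**
- I gripped the larger filter by its handle and tilted it 10°, then hooked the tongue under the far ledge.
- I pushed it back slowly against the springs. The force rose steadily to about 10 N, then jumped to 17 N with no further movement, which I took as the stop.
- I backed off slightly, swung the near edge down, and let go once the filter was resting on the rails. The springs then slid it about 8–9 mm home.

**Last checks:**
- In the final wrist picture, the ledge edges measure about -87 and +98 mm from the filter's middle. A seated filter should give -88 and +99 mm.
- The lip is hidden under the near ledge, and the filter is in line with the carrier.
- The gripper is open and well clear, with contact force about zero.
- The salt shaker, pepper mill and jar look unmoved in the scene and top views.

**What disagreed:**
- **Grip height:** the filter touched the rails with the arm about 3 mm lower than my grip estimate predicted, so I went by the force reading.
- **Camera offset:** the wrist camera put the held filter about 1.7 mm farther along than the arm's position did. I corrected for this before hooking the tongue.
- **Picture scale:** in the final picture the panel and the ledge spacing both measure about 1% small. Because both are off equally, I do not read it as a poor fit.

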